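# Open the drilling jig by its swing bolt

### The job

Open the drilling jig: slacken the wing nut just until its washer clears the two upstands of the forked lug, keeping more than half of the nut on its thread; swing the eyebolt out of the slot and let it down onto its stop; then raise the hinged leaf by its bow handle to about upright and leave it standing open. Feel when the bolt is free, never wrench it against the lug, and leave the things lying round the jig alone.

Things in the scene. Friction and masses are not known exactly. Their poses are not given: they have to be found in the camera images.
- jig: Leaf drilling jig screwed to the bench: hardwood base 188 (x) x 140 (y) x 30 mm, hinged aluminium leaf above, swing bolt at its front. Origin on the bench under the base's middle (base x from -88 to +100 mm); -x is the front, z up. The shut leaf's top is at z=82 mm, from x=-75 to 67 and y=-56 to 56 mm; two drill bushes stand 5 mm above it.
- nut_top (a point): Steel wing nut on the swing bolt; point: middle of its hub's top face; x along the two wings, z up the stud. Hub 16 mm high, 23 across; washer under it, 26 across, 3 thick. Wings 58 mm across, 10 thick, tops 17 above this point. Counterclockwise from above loosens: it rises 8 mm a turn (quick thread) against 0.15 N m and stays where left. How tight it starts varies.
- stud_end (a point): Middle of the upper end of the bolt's 10 mm stud; z along the stud. It starts 1 to 3.6 mm below the nut's hub top and shows deeper in the hub as the nut rises. Less than half of the nut is on its thread once the hub top is more than 8 mm above this point.
- lug_seat (a point): Middle of the washer's seat on top of the forked lug at the leaf's front (moves with the leaf). Slot 13 mm wide, open to the front. Two upstands 3 mm high, 14.5 to 19 mm in front of this point, hold the washer in. The nut starts clamped; a spring plunger (8 to 13 N) makes the leaf follow it up by 3 mm. Only then the washer rises off the seat: clear after about 2 to 4.5 rad in all.
- bolt_pivot (a point): Pivot of the swing bolt, in the clevis at the foot of the jig's front. It swings about the jig's y. Axes as the jig's.
- swing_bolt (a joint): Angle of the swing bolt (hinged eyebolt with the wing nut), rad: 0 upright in the slot, grows as it swings to the jig's front (-x); stop at 1.15. Easy pivot (0.03 N m): once clear of the lug and past 0.5 it falls on to the stop by its own weight. Held by the upstands it moves only 0.05.
- leaf_handle (a point): Middle of the bar of the steel bow handle near the leaf's front, 34 mm above the leaf's top. The bar is 11 mm thick and runs along the jig's y, 45 mm clear between its two legs. Round: it may turn between finger pads as the leaf opens. Axes as the leaf's (the jig's when shut).
- leaf_hinge (a point): Middle of the leaf's hinge pin, which runs along the jig's y. The handle bar is 130 mm from it. Axes as the jig's.
- leaf (a joint): Angle of the leaf, rad: 0 shut, opens upward and to the back; 1.57 upright, stop at 1.75. The hinge drags (0.12 N m): the leaf, about 0.3 kg, falls shut if let go below about 1.15, and stays where it is left from there on.
- blank_a: Loose hardwood block 50 x 85 x 40 mm beside the jig, next to be drilled. Origin under its middle. To be left alone.
- blank_b: The other loose hardwood block of that size, likewise.
- dust_brush: Loose paint brush 38 x 192 x 17 mm lying on the other side of the jig. Origin under its middle. To be left alone.

How it is judged:
By the outcome, as a careful person would: the job done as asked, in the order asked, and still so for the second after the job is handed in, with the robot touching nothing.
It also fails if it takes over 72 s, if anything falls off the work surface, if the arm or the gripper's body presses on something with over 40 N, if the wrist force passes 120 N, or if a joint passes its speed limit or range.

### The arm

A 6-joint arm with a two-finger parallel gripper is mounted at the origin on a cart in front of the work surface, level with it; the furniture and walls round the work are solid. World frame = base frame: x ahead of the robot, y to its left, z up, the work surface at z = 0. Lengths are in m, angles in degrees, forces in N, time in s.
With the tool pointing down it reaches from about 0.3 to 0.75 m from the base axis. Payload 8.5 kg.
Tool frame: the origin (TCP) lies at the very end of the fingers, on their centre line; the grasp point (between the pads) lies 19 mm behind it (env.hold_point_z is the distance from the TCP to the grasp point, in m); z points along the fingers, y is the line along which they close (so a half turn about z gives the same grasp; the last joint's range is limited). The gripper opens to 85 mm and grips with 20 to 120 N. Pads are 22 mm wide; open, the fingers measure 114 mm over their backs; the gripper's body (76 mm by 85 mm) begins 54 mm behind the grasp point. The pads swing forward as they close: fully open they stand 13 mm farther back than shut.
Start: joints at [-82.981, 21.807, 74.336, -0, 83.858, -12.336], TCP at [0.182, -0.519, 0.231] pointing down, gripper open.
Joint ranges: [-178.18, 178.18], [-50.72, 133.34], [12.68, 142.11], [-81.47, 261.47], [9.98, 163.14], [-165.26, 165.26]. Speed limits (degrees/s): [136.94, 136.94, 180, 180, 180, 180].

### API

Orientations are given as a 3x3 rotation matrix whose columns are the frame's x, y, z axes.
In Python, from rig import env, optics gives the robot as it stands.
- The arm moves only by the shell command python3 -m jog 'ROWS' [OPENING] [FORCE]. ROWS is JSON, a list of rows, each an object with "linear": the shift along the tool's x, y, z in units of 40 mm (1.0 is 40 mm), a list of three; "roll": the turn about the tool's z in units of 5 degrees (1.0 is 5 degrees). A call has 1 to 12 rows; each row shifts and turns the commanded pose from where the row before left it, along the tool's axes as they then stand; what a row does not reach is not made up. A row lasts 1/12 s, in which the tool goes at most 41.7 mm and 7.16 degrees, less where a joint would pass 70% of its speed; a pose out of reach is approached as far as the arm can. A call is refused whole if a number of a shift passes 1 or a number of a turn 1, either way. A call with a gripper value outside its range is refused whole. OPENING is the opening, from -1 (shut) to 1 (fully open), set as the call begins (- or left out, the last holds). The fingers move at their own pace and stop on an object; FORCE is the grip in N (left out, the last holds). Time passes only in rows, so rows that do not move let the fingers close. It gives the time, the measured TCP pose, the force, the opening and the grip force at its end, in the units of the state.
- env.observe(): the state, without advancing time (a new reading comes with each control period).
- optics.get_image(name): name is "side" or "top" or "wrist"; returns the picture (384x512x3 uint8, red, green, blue); there is no depth.
- optics.calibration(name): a dict with "fov_y" (degrees; the focal length in pixels is half the picture's height over the tangent of half this angle, whatever the lens; pixels are square), "cx", "cy" (the principal point, pixels), "T" (4x4, takes a point from camera to world coordinates). Camera axes: x right, y down, z forward; pixel columns grow to the right and rows downward; lengths in m; the calibration is good to about 2 mm. A picture is of the moment at which its call begins: read the wrist's pose just before it. calibration takes no time and is no camera call; for the wrist camera it gives the pose at the moment of the call.
- env.close_job(): hands the job in; it is judged then, once.
The state is a dict: "time_s": time; "q": joint angles; "qvel": joint speeds; "joint_efforts": joint torques, N m; "position": TCP position; "tool_rot": TCP orientation; "ft_force": force on the tool from outside, world axes, zero at the start; "wrist_torque": the same for the moment, N m; "grip_width": finger opening in m; "gripper_force": force on a finger pad.
Only numpy, scipy, OpenCV 4.12 (cv2) and the standard library are available. Lean on these libraries where they do the work, as an engineer would, in place of code of your own. Each camera call takes 0.05 s, during which the arm holds its last target. There are 200 camera calls.

## Working session

There is one attempt and no reset: what is moved stays moved. The work goes in short steps, Python scripts to look and compute and a shell command to move; the robot and the scene stay as the last step left them, time stands still between calls to the robot, and variables do not carry over. Pictures are saved under pics/ and viewed, at most 10 in all, crops included, and the job is handed in when it is done.

```bash
ls; mkdir -p pics; cat > h.py <<'E'
import numpy as np, cv2, json
from rig import env, optics
def cal(n):
    c=optics.calibration(n); f=192/np.tan(np.radians(c['fov_y'])/2); return f,c['cx'],c['cy'],np.array(c['T'])
def ray(c,p):
    f,cx,cy,T=c; d=T[:3,:3]@np.array([(p[0]-cx)/f,(p[1]-cy)/f,1]); return T[:3,3],d/np.linalg.norm(d)
def tri(obs):
    A=np.zeros((3,3));b=np.zeros(3)
    for c,p in obs:
        o,d=ray(c,p);M=np.eye(3)-np.outer(d,d);A+=M;b+=M@o
    X=np.linalg.solve(A,b)
    return X,[float(np.linalg.norm(np.cross(X-ray(c,p)[0],ray(c,p)[1]))*1000) for c,p in obs]
def proj(c,X):
    f,cx,cy,T=c; q=T[:3,:3].T@(np.asarray(X)-T[:3,3]); return cx+f*q[0]/q[2],cy+f*q[1]/q[2]
def st():
    s=env.observe(); print(s['time_s'],np.round(s['position'],4),np.round(s['tool_rot'],3).tolist(),np.round(s['ft_force'],1),s['grip_width'],s['gripper_force'])
E
python3 - <<'E'
from h import *
st()
ims=[]
for n in('side','top','wrist'):
    im=optics.get_image(n)[:,:,::-1]; cv2.imwrite(f'pics/raw_{n}.png',im); ims.append(im); print(n,[np.round(x,3).tolist() for x in cal(n)])
z=np.zeros_like(ims[0])
m=np.vstack([np.hstack(ims[:2]),np.hstack([ims[2],z])]); cv2.imwrite('pics/all.png',cv2.resize(m,(800,600),interpolation=cv2.INTER_AREA))
print(env.observe().keys(), env.hold_point_z)
E
```

```text
pics
0.0 [ 0.1822 -0.5186  0.2307] [[0.943, 0.331, -0.0], [0.331, -0.943, 0.001], [0.0, -0.001, -1.0]] [-0.8  0.2  0.1] 0.08590496166630497 0.0
side [426.925, 256.207, 187.42, [[-0.967, -0.088, 0.238, 0.388], [-0.252, 0.429, -0.867, 0.943], [-0.026, -0.899, -0.437, 0.514], [0.0, 0.0, 0.0, 1.0]]]
top [414.094, 255.189, 201.64, [[-0.028, -0.987, 0.159, 0.484], [-1.0, 0.027, -0.006, 0.078], [0.002, -0.159, -0.987, 0.96], [0.0, 0.0, 0.0, 1.0]]]
wrist [296.748, 257.936, 197.964, [[0.331, -0.891, -0.31, 0.262], [-0.944, -0.313, -0.107, -0.49], [-0.002, 0.328, -0.945, 0.374], [0.0, 0.0, 0.0, 1.0]]]
dict_keys(['time_s', 'q', 'qvel', 'joint_efforts', 'position', 'tool_rot', 'ft_force', 'wrist_torque', 'gripper_force', 'grip_width']) 0.0187
```

View pics/all.png

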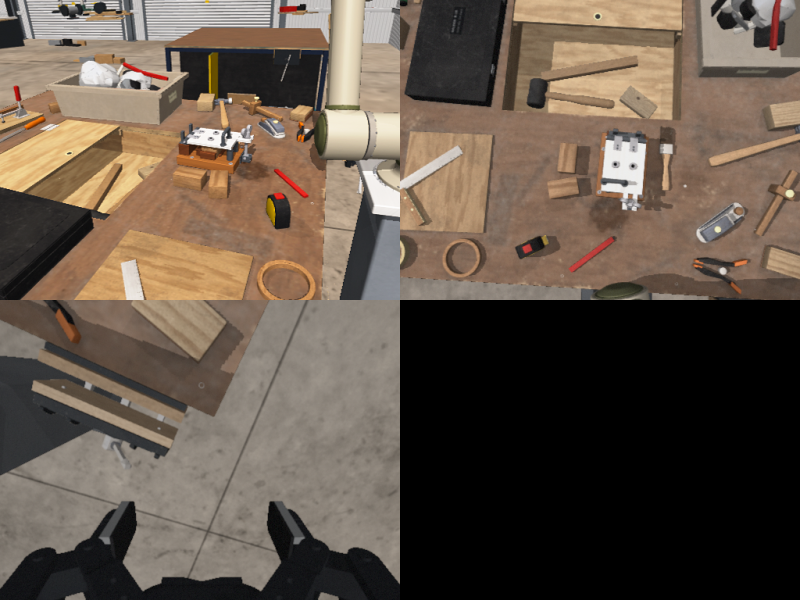

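The montage shows the jig at about (288,211) in the top view and (275,186) in the side view. The swing bolt points toward the robot, with the blanks to its left and the brush to its right. Next I'll enlarge both views.

```bash
python3 - <<'E'
import cv2,numpy as np
def crop(n,x,y,w,h,s):
    im=cv2.imread(f'pics/raw_{n}.png')[y:y+h,x:x+w]; im=cv2.resize(im,None,fx=s,fy=s,interpolation=cv2.INTER_CUBIC)
    for k in range(0,w,10):
        cv2.line(im,(k*s,0),(k*s,4 if k%50 else 10),(0,0,255),1)
        if k%20==0: cv2.putText(im,str(x+k),(k*s,18),0,.35,(0,0,255),1)
    for k in range(0,h,10):
        cv2.line(im,(0,k*s),(4,k*s),(0,0,255),1)
        if k%20==0: cv2.putText(im,str(y+k),(6,k*s+4),0,.35,(0,0,255),1)
    return im
cv2.imwrite('pics/c_top.png',crop('top',245,155,100,115,5))
cv2.imwrite('pics/c_side.png',crop('side',215,150,120,75,6))
E
```

```text
(no output)
```

View pics/c_top.png

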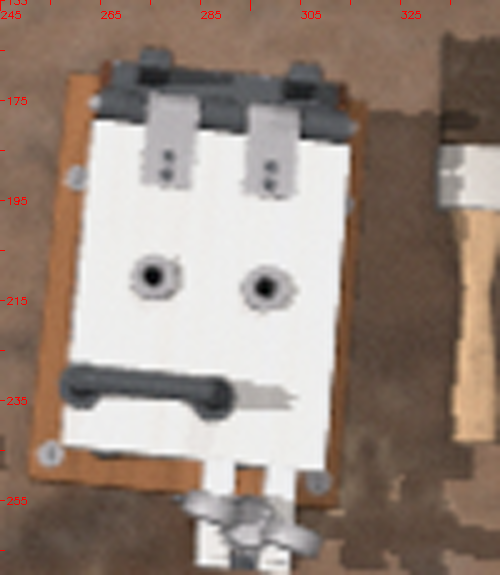

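View pics/c_side.png

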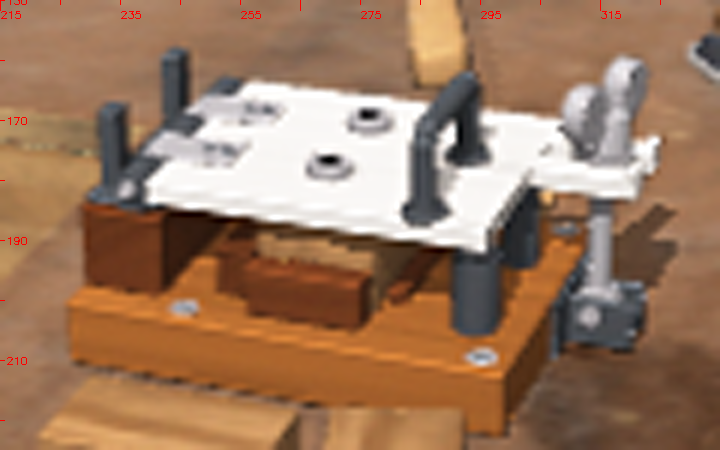

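The top crop shows the bushes at (275.5,210.3) and (298,212.6), and the handle bar running (261,231) to (287,234). The wing ends are near (283,255) and (308,264). In the side crop the bushes are at (269.8,177.3) and (276.3,169), and the wings at (311.5,168) and (319,162).

```bash
python3 - <<'E'
from h import *
t,s=cal('top'),cal('side')
P={'bushL':((275.5,210.3),(269.8,177.2)),'bushR':((298,212.6),(276.3,169)),'barL':((261.2,230.5),(286.7,172)),'barR':((287.5,233.5),(293,163.8)),
'wingL':((284.5,255),(312,167)),'wingR':((307,263.5),(319,162)),'leafFL':((257.2,243.7),(296,190.5)),'leafBL':((263.5,179),(239,182))}
R={}
for k,(a,b) in P.items():
    X,e=tri([(t,a),(s,b)]); R[k]=X; print(k,np.round(X*1000,1),np.round(e,1))
d=R['bushL']-R['bushR'];print('yaw',np.degrees(np.arctan2(-d[0],d[1])))
d=R['barL']-R['barR'];print('yaw bar',np.degrees(np.arctan2(-d[0],d[1])),np.linalg.norm(d))
d=R['leafBL']-R['leafFL'];print('yaw edge',np.degrees(np.arctan2(d[1],d[0])),np.linalg.norm(d))
d=R['wingL']-R['wingR'];print('wing yaw',np.degrees(np.arctan2(-d[0],d[1])),np.linalg.norm(d)*1000,(R['wingL']+R['wingR'])/2)
# top-only at z=.082 leaf corners
for n,p in [('FL',(257.2,243.7)),('FR',(310,249)),('BL',(263.5,179)),('BR',(315,184))]:
    o,dd=ray(t,p);print(n,np.round((o+dd*(.082-o[2])/dd[2])*1000,1))
E
```

```text
bushL [604.4  29.7  84.6] [0.6 0.6]
bushR [598.3 -17.8  86.3] [0.2 0.2]
barL [558.1  62.  116.4] [1.7 1.7]
barR [551.8   8.6 115.1] [0.5 0.5]
wingL [506.8  16.2 113.8] [2.2 2.2]
wingR [492.1 -28.8 109.2] [1.4 1.4]
leafFL [534.1  70.6  75.6] [1.4 1.4]
leafBL [675.4  53.   75.9] [0.4 0.4]
yaw -7.370619820053265
yaw bar -6.7250097671300635 0.053727471919918016
yaw edge -7.1239582684396945 0.1423690808515997
wing yaw -18.079554615843467 47.55484827260956 [ 0.49944019 -0.00631724  0.11149156]
FL [535.2  70.9  82. ]
FR [521.  -40.2  82. ]
BL [674.5  53.2  82. ]
BR [660.4 -57.8  82. ]
```

```bash

python3 -m jog '[{"linear":[0.73,-0.59,-0.05]},{"linear":[0.73,-0.59,-0.05]},{"linear":[0.73,-0.59,-0.05]},{"linear":[0.73,-0.59,-0.05]},{"linear":[0.73,-0.59,-0.05]},{"linear":[0.73,-0.59,-0.05]},{"linear":[0.73,-0.59,-0.05]},{"linear":[0.73,-0.59,-0.05]}]' 
python3 -m jog '[{"linear":[0.73,-0.59,0]},{"linear":[0.73,-0.59,0]},{"linear":[0.73,-0.59,0]},{"linear":[0.73,-0.59,0]},{"linear":[0.73,-0.59,0]},{"linear":[0.73,-0.59,0]},{"linear":[0.73,-0.59,0]},{"linear":[0.73,-0.59,0]}]'
python3 -m jog '[{"linear":[0,0,0],"roll":-1},{"linear":[0,0,0],"roll":-1},{"linear":[0,0,0],"roll":-1},{"linear":[0,0,0],"roll":-1},{"linear":[0,0,0],"roll":-1},{"linear":[0,0,0],"roll":-1},{"linear":[0,0,0],"roll":-1},{"linear":[0,0,0],"roll":-1},{"linear":[0,0,0],"roll":-1},{"linear":[0,0,0],"roll":-1},{"linear":[0,0,0],"roll":-0.5},{"linear":[0,0,0]}]'
python3 - <<'E'
from h import *
st(); print(env.observe()['q'])
c=cal('wrist'); im=optics.get_image('wrist')[:,:,::-1].copy(); cv2.imwrite('pics/raw_w1.png',im)
print([np.round(x,3).tolist() for x in c], proj(c,[.4994,-.0063,.111]))
import pickle; pickle.dump(c,open('w1.pkl','wb'))
cv2.imwrite('pics/w1.png',cv2.resize(im,(768,576),interpolation=cv2.INTER_CUBIC))
E
```

```text
0.15 [ 0.1822 -0.5187  0.2309] [[0.943, 0.331, -0.0], [0.331, -0.943, 0.001], [0.0, -0.001, -1.0]] [-0.1 -1.  -0.2] 0.08553374148415446 0.0
[-8.29824784e+01  2.18319643e+01  7.43723248e+01  7.75551607e-04
  8.38553082e+01 -1.23351473e+01]
[296.748, 257.936, 197.964, [[0.331, -0.891, -0.31, 0.262], [-0.944, -0.313, -0.107, -0.49], [-0.002, 0.328, -0.945, 0.374], [0.0, 0.0, 0.0, 1.0]]] (np.float64(-649.0236762022738), np.float64(-882.9273012748611))invalid input
invalid input
invalid input
```

View pics/w1.png

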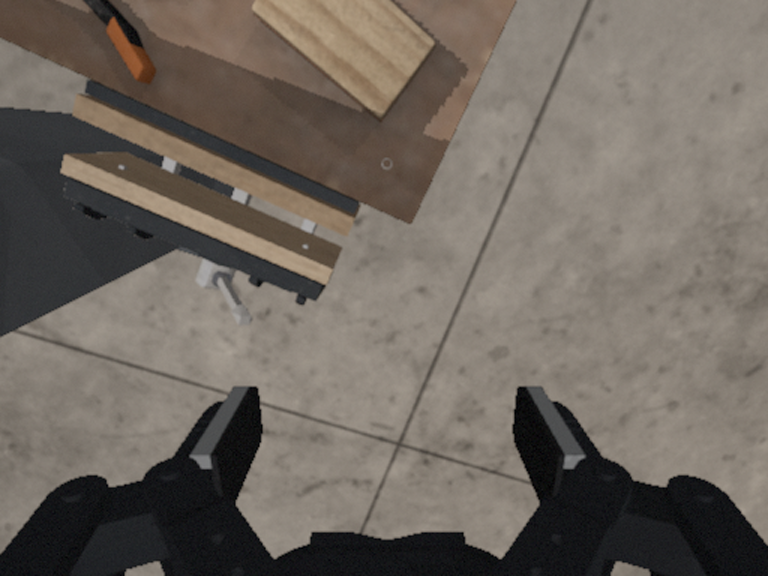

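The moves were refused because every row needs both keys, so the arm hasn't moved. I'll resend them in full.

```bash

python3 -m jog '[{"linear":[0.73,-0.59,-0.05],"roll":0},{"linear":[0.73,-0.59,-0.05],"roll":0},{"linear":[0.73,-0.59,-0.05],"roll":0},{"linear":[0.73,-0.59,-0.05],"roll":0},{"linear":[0.73,-0.59,-0.05],"roll":0},{"linear":[0.73,-0.59,-0.05],"roll":0},{"linear":[0.73,-0.59,-0.05],"roll":0},{"linear":[0.73,-0.59,-0.05],"roll":0}]' 
python3 -m jog '[{"linear":[0.73,-0.59,0],"roll":0},{"linear":[0.73,-0.59,0],"roll":0},{"linear":[0.73,-0.59,0],"roll":0},{"linear":[0.73,-0.59,0],"roll":0},{"linear":[0.73,-0.59,0],"roll":0},{"linear":[0.73,-0.59,0],"roll":0},{"linear":[0.73,-0.59,0],"roll":0},{"linear":[0.73,-0.59,0],"roll":0}]'
python3 -m jog '[{"linear":[0,0,0],"roll":-1},{"linear":[0,0,0],"roll":-1},{"linear":[0,0,0],"roll":-1},{"linear":[0,0,0],"roll":-1},{"linear":[0,0,0],"roll":-1},{"linear":[0,0,0],"roll":-1},{"linear":[0,0,0],"roll":-1},{"linear":[0,0,0],"roll":-1},{"linear":[0,0,0],"roll":-1},{"linear":[0,0,0],"roll":-1},{"linear":[0,0,0],"roll":-0.5},{"linear":[0,0,0],"roll":0}]'
python3 - <<'E'
from h import *
st(); print(env.observe()['q'])
c=cal('wrist'); im=optics.get_image('wrist')[:,:,::-1].copy(); cv2.imwrite('pics/raw_w1.png',im)
print([np.round(x,3).tolist() for x in c], proj(c,[.4994,-.0063,.111]))
import pickle; pickle.dump(c,open('w1.pkl','wb'))
cv2.imwrite('pics/w1b.png',cv2.resize(im,(768,576),interpolation=cv2.INTER_CUBIC))
E
```

```text
time_s: 0.87
position: [0.3406, -0.2616, 0.2475]
tool_rot: [[0.944, 0.331, 0.0], [0.331, -0.944, -0.0], [0.0, 0.0, -1.0]]
ft_force: [0.7, -0.5, -0.3]
grip_width: 0.0854
gripper_force: 0.0
time_s: 1.53
position: [0.4985, -0.0058, 0.2473]
tool_rot: [[0.943, 0.332, -0.0], [0.332, -0.943, -0.0], [-0.0, -0.0, -1.0]]
ft_force: [-0.6, -1.3, 0.5]
grip_width: 0.0853
gripper_force: 0.0
time_s: 2.53
position: [0.4978, -0.0078, 0.2472]
tool_rot: [[0.31, 0.951, -0.0], [0.951, -0.31, 0.0], [-0.0, -0.0, -1.0]]
ft_force: [-0.0, 0.4, 0.6]
grip_width: 0.0852
gripper_force: 0.0
2.5333 [ 0.4978 -0.0078  0.2472] [[0.31, 0.951, -0.0], [0.951, -0.31, 0.0], [-0.0, -0.0, -1.0]] [-0.   0.4  0.6] 0.08519923902471112 0.0
[-1.45448756e+01  1.58867952e+01  8.06033053e+01 -3.66390983e-04
  8.35294827e+01  3.51214390e+00]
[296.748, 257.936, 197.964, [[0.951, -0.293, -0.103, 0.524], [-0.31, -0.898, -0.311, 0.073], [-0.001, 0.327, -0.945, 0.391], [0.0, 0.0, 0.0, 1.0]]] (np.float64(259.8406341059353), np.float64(185.11096145929105))
```

View pics/w1b.png

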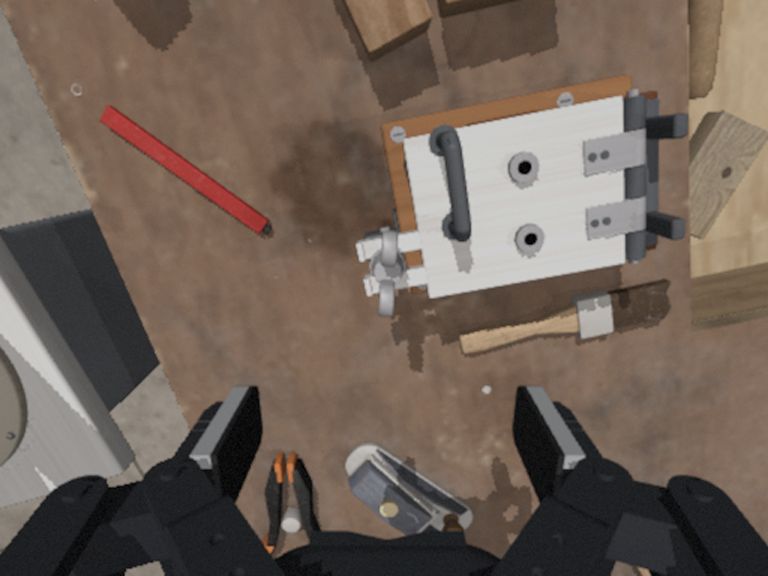

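The wrist view shows the wings running vertically from (389,232) to (386,312), with the hub near (388,268) and the handle bar from (443,135) to (460,232).

```bash
python3 - <<'E'
from h import *
import pickle
w=pickle.load(open('w1.pkl','rb'));t,s=cal('top'),cal('side')
R={}
for k,a,b,c in [('wingL',(284.5,255),(312,167),(389/1.5,238/1.5)),('wingR',(307,263.5),(319,162),(386/1.5,300/1.5)),('barL',(261.2,230.5),(286.7,172),(448/1.5,137/1.5)),('barR',(287.5,233.5),(293,163.8),(459/1.5,229/1.5))]:
    X,e=tri([(t,a),(s,b),(w,c)]);R[k]=X;print(k,np.round(X*1000,1),np.round(e,1))
m=(R['wingL']+R['wingR'])/2;d=R['wingL']-R['wingR'];print(m,np.degrees(np.arctan2(d[1],d[0])),np.linalg.norm(d))
print((R['barL']+R['barR'])/2)
def at(p,z):
    o,dd=ray(w,p);return o+dd*(z-o[2])/dd[2]
a,b=at((389/1.5,232/1.5),.115),at((386/1.5,312/1.5),.115);d=a-b;print('wrist wings',a,b,(a+b)/2,np.degrees(np.arctan2(d[1],d[0])),np.linalg.norm(d))
for n,p in [('FL',(405,137)),('FR',(428,297))]:print(n,at((p[0]/1.5,p[1]/1.5),.082))
im=cv2.imread('pics/raw_w1.png')[140:220,230:310];cv2.imwrite('pics/w1c.png',cv2.resize(im,None,fx=7,fy=7,interpolation=cv2.INTER_CUBIC))
E
```

```text
wingL [506.9  17.7 114.2] [2.5 2.5 1.7]
wingR [491.9 -25.1 109.7] [3.9 1.5 4.2]
barL [557.9  63.8 117.3] [2.4 1.9 1.9]
barR [551.2  10.1 115.5] [1.7 0.3 1.7]
[ 0.49939217 -0.00369038  0.11193097] 70.77936040883027 0.04561348272263923
[0.55459545 0.0369416  0.11637185]
wrist wings [0.50845669 0.02323137 0.115     ] [ 0.49006182 -0.02695714  0.115     ] [ 0.49925926 -0.00186288  0.115     ] 69.87132797223349 0.053453324993410774
FL [0.53582079 0.07335658 0.082     ]
FR [ 0.51896563 -0.03733219  0.082     ]
```

View pics/w1c.png

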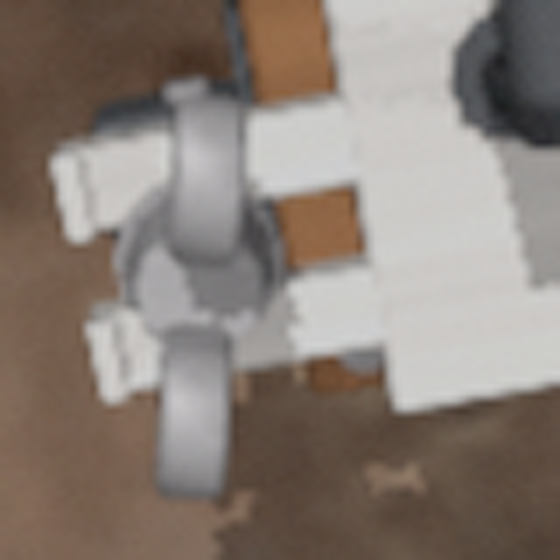

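The crop shows the wing lobes leaving the hub, with about 12 mm between their inner ends. The 22 mm pads can therefore grip both wings across their thickness. Centre is about (0.499,-0.002), with the wing line at 70°.

```bash

python3 -m jog '[{"linear":[0.13,0,0],"roll":0.4},{"linear":[0,0,0.8],"roll":0},{"linear":[0,0,0.8],"roll":0},{"linear":[0,0,0.6],"roll":0},{"linear":[0,0,0.5],"roll":0},{"linear":[0,0,0.3],"roll":0},{"linear":[0,0,0.3],"roll":0},{"linear":[0,0,0.25],"roll":0},{"linear":[0,0,0],"roll":0}]' 0
python3 -m jog '[{"linear":[0,0,0],"roll":0},{"linear":[0,0,0],"roll":0},{"linear":[0,0,0],"roll":0},{"linear":[0,0,0],"roll":0}]' -0.3 20
python3 - <<'E'
from h import *
st(); print(env.observe()['q'])
im=optics.get_image('wrist')[:,:,::-1].copy(); s=optics.get_image('side')[:,:,::-1][140:220,255:345]
a=cv2.resize(im,(512,384));b=cv2.resize(s,None,fx=4.8*.68,fy=4.8,interpolation=cv2.INTER_CUBIC) if 0 else cv2.resize(s,(432,384),interpolation=cv2.INTER_CUBIC)
cv2.imwrite('pics/g1.png',cv2.resize(np.hstack([a,b]),None,fx=.84,fy=.84))
E
```

```text
time_s: 3.33
position: [0.4987, -0.0027, 0.1036]
tool_rot: [[0.346, 0.938, -0.003], [0.938, -0.346, 0.001], [-0.0, -0.004, -1.0]]
ft_force: [0.3, 0.1, -0.4]
grip_width: 0.0429
gripper_force: 0.0
time_s: 3.67
position: [0.4998, -0.0029, 0.106]
tool_rot: [[0.345, 0.939, 0.001], [0.939, -0.345, -0.0], [0.0, 0.001, -1.0]]
ft_force: [-0.3, 0.2, -0.2]
grip_width: 0.0297
gripper_force: 0.0
3.6667 [ 0.4998 -0.0029  0.106 ] [[0.345, 0.939, 0.001], [0.939, -0.345, -0.0], [0.0, 0.001, -1.0]] [-0.3  0.2 -0.2] 0.029743728311327662 0.0
[-1.39306813e+01  2.45932677e+01  9.32718995e+01  1.95515308e-04
  6.20621742e+01  6.22760984e+00]
```

View pics/g1.png

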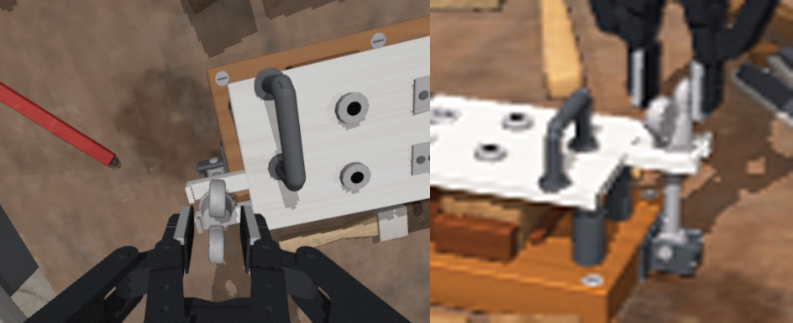

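The fingers straddle the wings evenly. Now I'll close on them.

```bash

python3 -m jog '[{"linear":[0,0,0.03],"roll":0},{"linear":[0,0,0],"roll":0},{"linear":[0,0,0],"roll":0},{"linear":[0,0,0],"roll":0},{"linear":[0,0,0],"roll":0},{"linear":[0,0,0],"roll":0}]' -1 60
python3 -m jog '[{"linear":[0,0,0],"roll":-0.5},{"linear":[0,0,0],"roll":-0.5},{"linear":[0,0,0],"roll":-0.5},{"linear":[0,0,0],"roll":-0.5},{"linear":[0,0,0],"roll":0},{"linear":[0,0,0],"roll":0}]'
python3 -c "
from rig import env;o=env.observe();print(o['wrist_torque'],o['joint_efforts'],o['q'])"
```

```text
time_s: 4.27
position: [0.4996, -0.0029, 0.1043]
tool_rot: [[0.344, 0.939, 0.0], [0.939, -0.344, -0.0], [0.0, 0.0, -1.0]]
ft_force: [0.5, -0.1, 3.1]
grip_width: 0.0076
gripper_force: 59.1
time_s: 4.77
position: [0.4993, -0.0028, 0.1044]
tool_rot: [[0.176, 0.984, -0.0], [0.984, -0.176, 0.0], [-0.0, -0.0, -1.0]]
ft_force: [-3.0, 0.3, 5.5]
grip_width: 0.0079
gripper_force: 59.5
[ 0.07865754  0.43515225 -0.08558664] [-1.52502414e-01 -3.93726218e+01 -1.75090903e+01  1.53204548e-02
 -6.20133821e-01 -1.31326262e-01] [-1.39305356e+01  2.47045780e+01  9.34009455e+01 -2.46483948e-03
  6.19140573e+01 -3.80186410e+00]
```

```bash

python3 -m jog '[{"linear":[0,0,-0.003],"roll":-1},{"linear":[0,0,-0.003],"roll":-1},{"linear":[0,0,-0.003],"roll":-1},{"linear":[0,0,-0.003],"roll":-1},{"linear":[0,0,-0.003],"roll":-1},{"linear":[0,0,-0.003],"roll":-1},{"linear":[0,0,-0.003],"roll":-1},{"linear":[0,0,-0.003],"roll":-1},{"linear":[0,0,-0.003],"roll":-1},{"linear":[0,0,-0.003],"roll":-1},{"linear":[0,0,0],"roll":0}]'
python3 -c "
from rig import env;o=env.observe();print(o['wrist_torque'])"
python3 -m jog '[{"linear":[0,0,-0.003],"roll":-1},{"linear":[0,0,-0.003],"roll":-1},{"linear":[0,0,-0.003],"roll":-1},{"linear":[0,0,-0.003],"roll":-1},{"linear":[0,0,-0.003],"roll":-1},{"linear":[0,0,-0.003],"roll":-1},{"linear":[0,0,-0.003],"roll":-1},{"linear":[0,0,-0.003],"roll":-1},{"linear":[0,0,-0.003],"roll":-1},{"linear":[0,0,-0.003],"roll":-1},{"linear":[0,0,0],"roll":0}]'
python3 - <<'E'
from h import *
o=env.observe();print(o['wrist_torque'],o['q'])
s=optics.get_image('side')[:,:,::-1];cv2.imwrite('pics/raw_s2.png',s)
t=optics.get_image('top')[:,:,::-1];cv2.imwrite('pics/raw_t2.png',t)
cv2.imwrite('pics/g2.png',cv2.resize(np.hstack([s[140:220,255:345],t[215:295,245:335]]),None,fx=4.4,fy=4.4,interpolation=cv2.INTER_CUBIC))
E
```

```text
time_s: 5.68
position: [0.4978, -0.0031, 0.1055]
tool_rot: [[-0.645, 0.764, -0.004], [0.764, 0.645, -0.001], [0.002, -0.004, -1.0]]
ft_force: [-9.5, -2.7, 9.4]
grip_width: 0.0074
gripper_force: 59.9
[-0.51017867  1.59690457 -0.04986667]
time_s: 6.6
position: [0.4972, -0.0044, 0.1066]
tool_rot: [[-1.0, -0.003, -0.006], [-0.003, 1.0, -0.003], [0.006, -0.003, -1.0]]
ft_force: [-13.2, -11.0, 11.1]
grip_width: 0.008
gripper_force: 60.0
[-1.90304876  2.21971342  0.05379767] [ -14.03238708   24.47687374   93.34791581   -0.29387259   62.45784598
 -104.05167553]
```

View pics/g2.png

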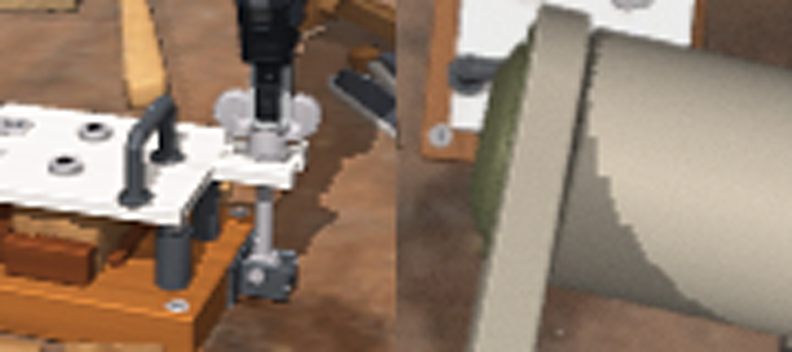

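The side crop shows the nut turned with the tool, wings now along world x. The side force comes from a 1.75 mm grip offset, so I'll release, recentre at (0.499,-0.0045), and turn the tool back 180° for more wrist travel.

```bash

python3 -m jog '[{"linear":[0,0,0],"roll":0},{"linear":[0,0,0],"roll":0},{"linear":[0,0,0],"roll":0},{"linear":[0,0,0],"roll":0},{"linear":[0,0,-0.35],"roll":0},{"linear":[0,0,-0.65],"roll":1},{"linear":[0,0,0],"roll":1},{"linear":[0,0,0],"roll":1},{"linear":[0,0,0],"roll":1},{"linear":[0,0,0],"roll":1},{"linear":[0,0,0],"roll":1},{"linear":[0,0,0],"roll":1}]' -0.4 20
python3 -m jog '[{"linear":[0,0,0],"roll":1},{"linear":[0,0,0],"roll":1},{"linear":[0,0,0],"roll":1},{"linear":[0,0,0],"roll":1},{"linear":[0,0,0],"roll":1},{"linear":[0,0,0],"roll":1},{"linear":[0,0,0],"roll":1},{"linear":[0,0,0],"roll":1},{"linear":[0,0,0],"roll":1},{"linear":[0,0,0],"roll":1},{"linear":[0,0,0],"roll":1},{"linear":[0,0,0],"roll":1}]'
python3 -m jog '[{"linear":[0,0,0],"roll":1},{"linear":[0,0,0],"roll":1},{"linear":[0,0,0],"roll":1},{"linear":[0,0,0],"roll":1},{"linear":[0,0,0],"roll":1},{"linear":[0,0,0],"roll":1},{"linear":[0,0,0],"roll":1},{"linear":[0,0,0],"roll":1},{"linear":[0,0,0],"roll":1},{"linear":[0,0,0],"roll":1},{"linear":[0,0,0],"roll":1},{"linear":[0,0,0],"roll":1}]'
python3 -m jog '[{"linear":[0,0,0],"roll":1},{"linear":[0,0,0],"roll":1},{"linear":[0,0,0],"roll":1},{"linear":[0,0,0],"roll":1},{"linear":[0,0,0],"roll":0},{"linear":[0,0,0],"roll":0}]'
python3 - <<'E'
from h import *
o=env.observe();print(o['q'],o['position'],o['tool_rot'])
import pickle
c=cal('wrist');pickle.dump(c,open('w2.pkl','wb'))
s=optics.get_image('wrist')[:,:,::-1];cv2.imwrite('pics/raw_w2.png',s)
p=proj(c,[.499,-.0045,.11]);print(p)
u,v=int(p[0]),int(p[1]);cv2.imwrite('pics/w2c.png',cv2.resize(s[v-50:v+50,u-50:u+50],None,fx=6,fy=6,interpolation=cv2.INTER_CUBIC))
print(u,v)
E
```

```text
time_s: 7.7
position: [0.4996, -0.0027, 0.1464]
tool_rot: [[-0.815, 0.579, -0.0], [0.579, 0.815, 0.0], [0.0, 0.0, -1.0]]
ft_force: [0.1, 0.2, 0.1]
grip_width: 0.0257
gripper_force: 0.0
time_s: 8.7
position: [0.4996, -0.0027, 0.1464]
tool_rot: [[0.094, 0.996, 0.0], [0.996, -0.094, 0.0], [0.0, -0.0, -1.0]]
ft_force: [0.6, -0.7, -0.1]
grip_width: 0.0257
gripper_force: 0.0
time_s: 9.7
position: [0.4996, -0.0027, 0.1464]
tool_rot: [[0.909, 0.417, 0.0], [0.417, -0.909, 0.0], [0.0, -0.0, -1.0]]
ft_force: [0.1, -0.6, -0.3]
grip_width: 0.0257
gripper_force: 0.0
time_s: 10.2
position: [0.4996, -0.0027, 0.1464]
tool_rot: [[0.996, 0.087, -0.0], [0.087, -0.996, 0.0], [-0.0, -0.0, -1.0]]
ft_force: [0.7, -0.8, -0.3]
grip_width: 0.0257
gripper_force: 0.0
[-1.39202557e+01  2.16108505e+01  9.01075916e+01  5.89047301e-03
  6.82850393e+01  7.10630735e+01] [ 0.49959406 -0.00274394  0.14644504] [[ 9.96172622e-01  8.74076949e-02 -3.59970704e-05]
 [ 8.74076983e-02 -9.96172617e-01  1.07324283e-04]
 [-2.64783277e-05 -1.10059933e-04 -9.99999994e-01]]
(np.float64(262.130610708486), np.float64(230.07131932131432))
262 230
```

View pics/w2c.png

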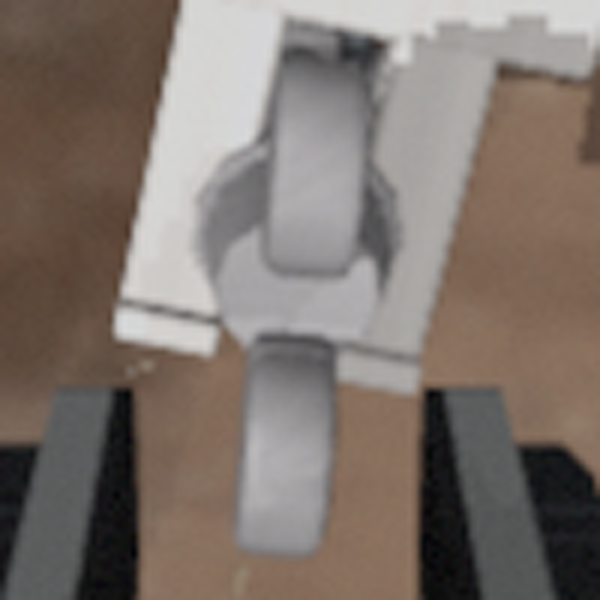

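The crop shows the wings almost aligned with the tool and within half a millimetre of the predicted centre, running (325,55) to (290,555). Both upstands are visible at the slot mouth. I'll lower, regrip and turn on.

```bash

python3 -m jog '[{"linear":[0,0,0],"roll":0.9},{"linear":[-0.015,0.045,0.3],"roll":0},{"linear":[0,0,0.3],"roll":0},{"linear":[0,0,0.25],"roll":0},{"linear":[0,0,0.15],"roll":0},{"linear":[0,0,0],"roll":0}]'
python3 -m jog '[{"linear":[0,0,0],"roll":0},{"linear":[0,0,0],"roll":0},{"linear":[0,0,0],"roll":0},{"linear":[0,0,0],"roll":0},{"linear":[0,0,0],"roll":0}]' -1 60
python3 -m jog '[{"linear":[0,0,-0.003],"roll":-1},{"linear":[0,0,-0.003],"roll":-1},{"linear":[0,0,-0.003],"roll":-1},{"linear":[0,0,-0.003],"roll":-1},{"linear":[0,0,-0.003],"roll":-1},{"linear":[0,0,-0.003],"roll":-1},{"linear":[0,0,0],"roll":0},{"linear":[0,0,0],"roll":0}]'
python3 -c "
from rig import env;o=env.observe();print(o['wrist_torque'],o['q'])"
```

```text
time_s: 10.75
position: [0.4985, -0.0045, 0.1055]
tool_rot: [[1.0, 0.008, -0.002], [0.008, -1.0, 0.001], [-0.002, -0.001, -1.0]]
ft_force: [-0.1, 0.9, 0.2]
grip_width: 0.0256
gripper_force: 0.0
time_s: 11.17
position: [0.4992, -0.0049, 0.107]
tool_rot: [[1.0, 0.006, 0.001], [0.006, -1.0, -0.001], [0.001, 0.001, -1.0]]
ft_force: [-0.5, -2.3, 1.7]
grip_width: 0.0078
gripper_force: 59.0
time_s: 11.83
position: [0.4992, -0.0047, 0.1077]
tool_rot: [[0.864, 0.504, 0.001], [0.504, -0.864, -0.0], [0.001, 0.001, -1.0]]
ft_force: [-0.4, -1.4, 5.7]
grip_width: 0.0079
gripper_force: 59.2
[-0.30304571  0.12987601  0.09781276] [-1.41547298e+01  2.44107053e+01  9.32338107e+01 -6.94509658e-03
  6.23031186e+01  4.56166085e+01]
```

```bash

python3 -m jog '[{"linear":[0,0,-0.003],"roll":-1},{"linear":[0,0,-0.003],"roll":-1},{"linear":[0,0,-0.003],"roll":-1},{"linear":[0,0,-0.003],"roll":-1},{"linear":[0,0,-0.003],"roll":-1},{"linear":[0,0,0],"roll":0},{"linear":[0,0,0],"roll":0}]'
python3 -m jog '[{"linear":[0,0,0],"roll":0},{"linear":[0,0,0],"roll":0},{"linear":[0,0,0],"roll":0},{"linear":[-0.03,-0.055,0],"roll":0},{"linear":[-0.02,-0.044,0],"roll":0},{"linear":[0,0,0],"roll":0},{"linear":[0,0,0],"roll":0}]' -0.62 20
python3 -m jog '[{"linear":[-0.012,-0.022,0],"roll":0},{"linear":[-0.012,-0.022,0],"roll":0},{"linear":[0,0,0],"roll":0},{"linear":[0,0,0],"roll":0}]'
python3 -m jog '[{"linear":[-0.012,-0.022,0],"roll":0},{"linear":[-0.012,-0.022,0],"roll":0},{"linear":[0,0,0],"roll":0},{"linear":[0,0,0],"roll":0}]'
```

```text
time_s: 12.42
position: [0.4991, -0.0047, 0.1082]
tool_rot: [[0.572, 0.82, 0.001], [0.82, -0.572, -0.0], [0.0, 0.001, -1.0]]
ft_force: [-0.7, -1.4, 5.5]
grip_width: 0.0075
gripper_force: 59.3
time_s: 13.0
position: [0.4944, -0.004, 0.1078]
tool_rot: [[0.569, 0.823, -0.0], [0.823, -0.569, 0.0], [0.0, -0.0, -1.0]]
ft_force: [0.0, 1.0, -0.0]
grip_width: 0.0163
gripper_force: 0.0
time_s: 13.33
position: [0.4925, -0.0039, 0.1079]
tool_rot: [[0.569, 0.823, -0.0], [0.823, -0.569, 0.0], [0.0, -0.0, -1.0]]
ft_force: [0.1, 0.5, 0.4]
grip_width: 0.0163
gripper_force: 0.0
time_s: 13.67
position: [0.4906, -0.0037, 0.1079]
tool_rot: [[0.569, 0.823, 0.0], [0.823, -0.569, -0.0], [0.0, 0.0, -1.0]]
ft_force: [0.3, 0.2, -0.4]
grip_width: 0.0162
gripper_force: 0.4
```

```bash

python3 -m jog '[{"linear":[-0.012,-0.022,0],"roll":0},{"linear":[0,0,0],"roll":0},{"linear":[0,0,0],"roll":0}]'
python3 -m jog '[{"linear":[-0.012,-0.022,0],"roll":0},{"linear":[0,0,0],"roll":0},{"linear":[0,0,0],"roll":0}]'
python3 -m jog '[{"linear":[-0.012,-0.022,0],"roll":0},{"linear":[0,0,0],"roll":0},{"linear":[0,0,0],"roll":0}]'
```

```text
time_s: 13.92
position: [0.4899, -0.0036, 0.1079]
tool_rot: [[0.569, 0.823, 0.001], [0.823, -0.569, -0.0], [0.0, 0.001, -1.0]]
ft_force: [3.4, -0.8, -1.2]
grip_width: 0.0159
gripper_force: 1.3
time_s: 14.17
position: [0.4892, -0.0036, 0.108]
tool_rot: [[0.569, 0.823, 0.002], [0.823, -0.569, -0.0], [0.001, 0.002, -1.0]]
ft_force: [5.5, -0.7, -1.7]
grip_width: 0.0163
gripper_force: 2.2
time_s: 14.42
position: [0.4886, -0.0036, 0.1081]
tool_rot: [[0.569, 0.823, 0.003], [0.823, -0.569, -0.0], [0.001, 0.003, -1.0]]
ft_force: [6.8, -1.1, -3.3]
grip_width: 0.0164
gripper_force: 2.8
```

The bolt is still held: force starts at about 8.5 mm of pull and reached under 7 N. I'll go back, regrip and turn 20° more.

```bash

python3 -m jog '[{"linear":[0.074,0.143,0],"roll":0},{"linear":[0.06,0.11,0],"roll":0},{"linear":[0,0,0],"roll":0},{"linear":[0,0,0],"roll":0}]'
python3 -m jog '[{"linear":[0,0,0],"roll":0},{"linear":[0,0,0],"roll":0},{"linear":[0,0,0],"roll":0},{"linear":[0,0,0],"roll":0}]' -1 60
python3 -m jog '[{"linear":[0,0,-0.003],"roll":-1},{"linear":[0,0,-0.003],"roll":-1},{"linear":[0,0,-0.003],"roll":-1},{"linear":[0,0,-0.003],"roll":-1},{"linear":[0,0,0],"roll":0},{"linear":[0,0,0],"roll":0}]'
python3 -m jog '[{"linear":[0,0,0],"roll":0},{"linear":[0,0,0],"roll":0},{"linear":[0,0,0],"roll":0},{"linear":[0,-0.1,0],"roll":0},{"linear":[0,-0.1,0],"roll":0},{"linear":[0,0,0],"roll":0},{"linear":[0,0,0],"roll":0}]' -0.62 20
python3 -m jog '[{"linear":[0,-0.025,0],"roll":0},{"linear":[0,0,0],"roll":0},{"linear":[0,0,0],"roll":0}]'
python3 -m jog '[{"linear":[0,-0.025,0],"roll":0},{"linear":[0,0,0],"roll":0},{"linear":[0,0,0],"roll":0}]'
```

```text
time_s: 14.75
position: [0.4988, -0.0046, 0.1076]
tool_rot: [[0.568, 0.823, -0.001], [0.823, -0.568, 0.0], [-0.0, -0.001, -1.0]]
ft_force: [-0.2, 0.6, 0.2]
grip_width: 0.0161
gripper_force: 0.0
time_s: 15.08
position: [0.4987, -0.0046, 0.1078]
tool_rot: [[0.568, 0.823, -0.0], [0.823, -0.568, 0.0], [-0.0, -0.0, -1.0]]
ft_force: [-0.2, 0.7, 1.2]
grip_width: 0.0078
gripper_force: 58.8
time_s: 15.58
position: [0.4988, -0.0046, 0.1083]
tool_rot: [[0.255, 0.967, -0.0], [0.967, -0.255, 0.0], [0.0, -0.0, -1.0]]
ft_force: [0.1, 1.7, 1.2]
grip_width: 0.0078
gripper_force: 58.8
time_s: 16.17
position: [0.4911, -0.0026, 0.1084]
tool_rot: [[0.253, 0.967, 0.0], [0.967, -0.253, -0.0], [-0.0, 0.0, -1.0]]
ft_force: [0.2, -0.7, 0.3]
grip_width: 0.0161
gripper_force: 0.2
time_s: 16.42
position: [0.4905, -0.0025, 0.1084]
tool_rot: [[0.253, 0.967, 0.001], [0.967, -0.253, -0.0], [-0.0, 0.001, -1.0]]
ft_force: [2.0, -1.8, 0.7]
grip_width: 0.016
gripper_force: 1.0
time_s: 16.67
position: [0.4887, -0.0019, 0.1082]
tool_rot: [[0.253, 0.968, -0.001], [0.968, -0.253, 0.001], [0.0, -0.002, -1.0]]
ft_force: [-0.9, 1.0, -0.6]
grip_width: 0.0162
gripper_force: 0.6
```

```bash

python3 -m jog '[{"linear":[0,-0.025,0],"roll":0},{"linear":[0,0,0],"roll":0},{"linear":[0,0,0],"roll":0}]'
python3 -m jog '[{"linear":[0,-0.025,0],"roll":0},{"linear":[0,0,0],"roll":0},{"linear":[0,0,0],"roll":0}]'
python3 -m jog '[{"linear":[0,-0.03,0],"roll":0},{"linear":[0,0,0],"roll":0},{"linear":[0,0,0],"roll":0}]'
```

```text
time_s: 16.92
position: [0.4881, -0.0018, 0.1083]
tool_rot: [[0.253, 0.968, -0.0], [0.968, -0.253, 0.0], [0.0, -0.0, -1.0]]
ft_force: [1.3, 1.0, 0.7]
grip_width: 0.0164
gripper_force: 0.0
time_s: 17.17
position: [0.4873, -0.0016, 0.1084]
tool_rot: [[0.253, 0.968, -0.0], [0.968, -0.253, 0.0], [0.0, -0.0, -1.0]]
ft_force: [0.4, -0.3, -0.1]
grip_width: 0.0163
gripper_force: 0.0
time_s: 17.42
position: [0.4862, -0.0013, 0.1084]
tool_rot: [[0.253, 0.968, 0.0], [0.968, -0.253, -0.0], [0.0, 0.0, -1.0]]
ft_force: [-0.8, 0.4, 0.0]
grip_width: 0.0163
gripper_force: 0.0
```

The bolt is past the upstands with no load, after about 185° and 4.1 mm of rise. I'll lift off, close the fingers and come down behind the nut to push it forward.

```bash

python3 -m jog '[{"linear":[0,0,0],"roll":0},{"linear":[0,0,0],"roll":0},{"linear":[0,0,-0.4],"roll":0},{"linear":[0,0,-0.6],"roll":0},{"linear":[0,0,0],"roll":-1},{"linear":[0,0,0],"roll":-0.5},{"linear":[0,0.36,0],"roll":0},{"linear":[0,0.36,0],"roll":0},{"linear":[0,0,0],"roll":0},{"linear":[0,0,0],"roll":0}]' -0.45 20
python3 -m jog '[{"linear":[0,0,0],"roll":0},{"linear":[0,0,0],"roll":0},{"linear":[0,0,0],"roll":0},{"linear":[0,0,0],"roll":0},{"linear":[0,0,0.4],"roll":0},{"linear":[0,0,0.4],"roll":0},{"linear":[0,0,0.2],"roll":0},{"linear":[0,0,0.2],"roll":0},{"linear":[0,0,0],"roll":0}]' -1 20
python3 - <<'E'
from h import *
w=optics.get_image('wrist')[:,:,::-1];cv2.imwrite('pics/raw_w3.png',w)
t=optics.get_image('side')[:,:,::-1];cv2.imwrite('pics/raw_s3.png',t)
E
```

```text
time_s: 18.25
position: [0.5147, -0.0049, 0.148]
tool_rot: [[0.124, 0.992, -0.001], [0.992, -0.124, 0.0], [0.0, -0.001, -1.0]]
ft_force: [-0.5, -1.2, -0.6]
grip_width: 0.0234
gripper_force: 0.0
time_s: 19.0
position: [0.5142, -0.0048, 0.0992]
tool_rot: [[0.124, 0.992, -0.002], [0.992, -0.124, 0.001], [0.0, -0.002, -1.0]]
ft_force: [0.2, -0.1, -0.8]
grip_width: -0.0001
gripper_force: 0.0
```

```bash

python3 -m jog '[{"linear":[0,-0.1,0],"roll":0},{"linear":[0,-0.1,0],"roll":0},{"linear":[0,-0.1,0],"roll":0},{"linear":[0,-0.1,0],"roll":0}]'
python3 -m jog '[{"linear":[0,-0.1,0],"roll":0},{"linear":[0,-0.1,0],"roll":0},{"linear":[0,-0.1,0],"roll":0}]'
python3 -m jog '[{"linear":[0,-0.1,0],"roll":0},{"linear":[0,-0.1,0],"roll":0},{"linear":[0,-0.1,0],"roll":0}]'
```

```text
time_s: 19.43
position: [0.4992, -0.003, 0.1008]
tool_rot: [[0.124, 0.992, 0.002], [0.992, -0.124, -0.0], [-0.0, 0.002, -1.0]]
ft_force: [2.8, -0.2, -2.1]
grip_width: -0.0003
gripper_force: 1.7
time_s: 19.68
position: [0.4867, -0.0014, 0.1005]
tool_rot: [[0.124, 0.992, 0.0], [0.992, -0.124, -0.0], [-0.0, 0.0, -1.0]]
ft_force: [2.3, -0.1, 0.2]
grip_width: -0.0002
gripper_force: 1.0
time_s: 19.93
position: [0.474, 0.0003, 0.1002]
tool_rot: [[0.124, 0.992, -0.002], [0.992, -0.124, 0.0], [0.0, -0.002, -1.0]]
ft_force: [-0.5, 0.7, -0.2]
grip_width: -0.0002
gripper_force: 0.0
```

```bash

python3 -m jog '[{"linear":[0,-0.1,0],"roll":0},{"linear":[0,-0.15,0],"roll":0},{"linear":[0,-0.15,0],"roll":0},{"linear":[0,-0.15,0],"roll":0}]'
python3 -m jog '[{"linear":[0,-0.15,0],"roll":0},{"linear":[0,-0.15,0],"roll":0},{"linear":[0,0,0],"roll":0},{"linear":[0,0,-1],"roll":0},{"linear":[0,0,-1],"roll":0},{"linear":[0,0,-1],"roll":0},{"linear":[0,0,0],"roll":0}]'
python3 - <<'E'
from h import *
for n in('side','top','wrist'):cv2.imwrite(f'pics/raw_{n}4.png',optics.get_image(n)[:,:,::-1])
s=cv2.imread('pics/raw_side4.png')[140:220,235:345];w=cv2.imread('pics/raw_wrist4.png')
cv2.imwrite('pics/g4.png',np.hstack([cv2.resize(s,(412,300),interpolation=cv2.INTER_CUBIC),cv2.resize(w,(388,300))]))
import pickle;pickle.dump(cal('wrist'),open('w4.pkl','wb'))
E
```

```text
time_s: 20.27
position: [0.4524, 0.0029, 0.1003]
tool_rot: [[0.124, 0.992, -0.0], [0.992, -0.124, 0.0], [0.0, -0.0, -1.0]]
ft_force: [0.1, 0.0, -0.3]
grip_width: 0.0003
gripper_force: 0.0
time_s: 20.85
position: [0.4439, 0.0037, 0.2271]
tool_rot: [[0.124, 0.992, 0.012], [0.992, -0.124, -0.003], [-0.002, 0.013, -1.0]]
ft_force: [-0.2, -0.5, 0.4]
grip_width: -0.0003
gripper_force: 0.0
```

View pics/g4.png

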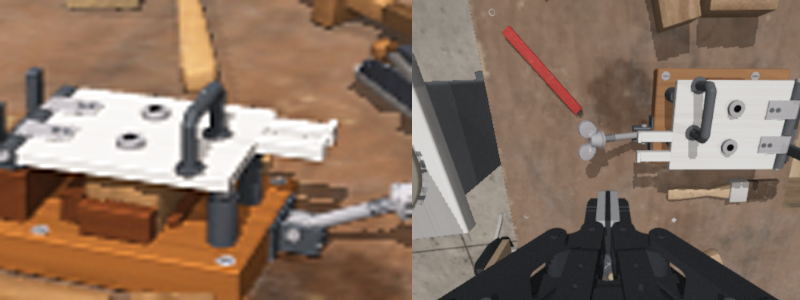

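The bolt rests on its stop in front, shown at left of the lug in the wrist panel. The leaf is now clear of it, with its handle at about (700,110) in that panel. Next I'll move over the bar.

```bash

python3 -m jog '[{"linear":[0.32,0.66,0],"roll":0},{"linear":[0.32,0.66,0],"roll":0},{"linear":[0.32,0.66,0],"roll":0},{"linear":[0.33,0.66,0],"roll":0},{"linear":[0,0,0.8],"roll":0},{"linear":[0,0,0.8],"roll":0},{"linear":[0,0,0.4],"roll":0},{"linear":[0,0,0],"roll":0},{"linear":[0,0,0],"roll":0}]' 0 20
python3 - <<'E'
from h import *
import pickle
w=pickle.load(open('w4.pkl','rb'))
for X in([.5579,.0638,.119],[.5512,.0101,.118]):
    p=proj(w,X);print(p,'composite',412+p[0]*388/512,p[1]*300/384)
# dark bar fit in w4 image
g=cv2.cvtColor(cv2.imread('pics/raw_wrist4.png'),cv2.COLOR_BGR2GRAY)
for v in range(118,165,8):
    c=[u for u in range(365,400) if g[v,u]<120];print(v,min(c,default=0),max(c,default=0))
c=cal('wrist');g=optics.get_image('wrist')[:,:,::-1];cv2.imwrite('pics/raw_w5.png',g)
for X in([.5579,.0638,.119],[.5512,.0101,.118]):print(proj(c,X))
pickle.dump(c,open('w5.pkl','wb'));st()
E
```

```text
time_s: 21.75
position: [0.552, 0.0424, 0.139]
tool_rot: [[0.125, 0.992, -0.004], [0.992, -0.125, 0.0], [0.0, -0.004, -1.0]]
ft_force: [-0.5, 0.6, 0.5]
grip_width: 0.0431
gripper_force: 0.0
(np.float64(395.77098080211385), np.float64(111.09786512695172)) composite 711.9201963891019 86.79520713043104
(np.float64(385.70369135167994), np.float64(176.99566436310948)) composite 704.2910786024449 138.2778627836793
118 372 399
126 387 399
134 385 398
142 384 397
150 383 396
158 382 394
(np.float64(264.3521510015009), np.float64(208.97538335334718))
(np.float64(263.835763457575), np.float64(285.7442196581171))
21.8 [0.5527 0.0423 0.1404] [[0.124, 0.992, -0.001], [0.992, -0.124, 0.0], [0.0, -0.001, -1.0]] [-0.4  0.5  0. ] 0.042733695486486985 0.0
```

```bash
python3 - <<'E'
from h import *
import pickle
c=pickle.load(open('w5.pkl','rb'));g=cv2.cvtColor(cv2.imread('pics/raw_w5.png'),cv2.COLOR_BGR2GRAY)
def at(p,z):
    o,d=ray(c,p);return o+d*(z-o[2])/d[2]
for v in range(196,300,6):
    print(v,''.join('#' if x<90 else ('+' if x<150 else '.') for x in g[v,225:305:2]))
E
```

```text
196 ++............+############.............
202 ++..............####+++##+..............
208 ++...............###+++##+..............
214 ++...............###++++##..............
220 ++...............####++###..............
226 ++...............#########..............
232 ++...............#########..............
238 +++..............########+..............
244 +++..............########+..............
250 +++..............########+...........###
256 ..+...........+#####+++##+...........###
262 .............++#####+++###...........###
268 ..............+#####+++##+...........###
274 .................###+++##+..........+###
280 ##++.............###++###+..........+###
286 ###+.............####++#+............###
292 ..................+###+..............+##
298 ......................................+#
```

```bash

python3 -m jog '[{"linear":[0,0.08,0],"roll":0},{"linear":[0,0,0.3],"roll":0},{"linear":[0,0,0.3],"roll":0},{"linear":[0,0,0.23],"roll":0},{"linear":[0,0,0],"roll":0},{"linear":[0,0,0],"roll":0}]'
python3 -m jog '[{"linear":[0,0,0],"roll":0},{"linear":[0,0,0],"roll":0},{"linear":[0,0,0],"roll":0},{"linear":[0,0,0],"roll":0},{"linear":[0,0,0],"roll":0},{"linear":[0,0,0],"roll":0}]' -1 25
```

```text
time_s: 22.3
position: [0.556, 0.0419, 0.1076]
tool_rot: [[0.124, 0.992, 0.0], [0.992, -0.124, -0.0], [0.0, 0.0, -1.0]]
ft_force: [0.4, -0.5, 0.2]
grip_width: 0.0425
gripper_force: 0.0
time_s: 22.8
position: [0.5569, 0.0418, 0.108]
tool_rot: [[0.125, 0.992, 0.003], [0.992, -0.125, -0.0], [0.0, 0.003, -1.0]]
ft_force: [5.0, -0.8, 2.3]
grip_width: 0.0099
gripper_force: 26.2
```

```bash

python3 -m jog '[{"linear":[0,0.02,0],"roll":0},{"linear":[0,0.07,-0.17],"roll":0},{"linear":[0,0.075,-0.175],"roll":0},{"linear":[0,0.075,-0.175],"roll":0},{"linear":[0,0.1,-0.16],"roll":0},{"linear":[0,0.1,-0.16],"roll":0},{"linear":[0,0.11,-0.155],"roll":0},{"linear":[0,0,0],"roll":0}]'
python3 -m jog '[{"linear":[0,0.13,-0.14],"roll":0},{"linear":[0,0.13,-0.14],"roll":0},{"linear":[0,0.13,-0.135],"roll":0},{"linear":[0,0.15,-0.115],"roll":0},{"linear":[0,0.15,-0.115],"roll":0},{"linear":[0,0.15,-0.11],"roll":0},{"linear":[0,0,0],"roll":0}]'
```

```text
time_s: 23.47
position: [0.5777, 0.0392, 0.1485]
tool_rot: [[0.124, 0.992, -0.0], [0.992, -0.124, -0.0], [-0.0, -0.0, -1.0]]
ft_force: [-5.3, -0.1, 3.5]
grip_width: 0.0099
gripper_force: 25.4
time_s: 24.05
position: [0.6111, 0.0349, 0.1801]
tool_rot: [[0.124, 0.992, 0.001], [0.992, -0.124, -0.001], [-0.0, 0.001, -1.0]]
ft_force: [-10.9, -0.9, 14.5]
grip_width: 0.0097
gripper_force: 25.8
```

```bash

python3 -m jog '[{"linear":[0,0.13,-0.15],"roll":0},{"linear":[0,0.17,-0.085],"roll":0},{"linear":[0,0.17,-0.08],"roll":0},{"linear":[0,0.18,-0.06],"roll":0},{"linear":[0,0.18,-0.06],"roll":0},{"linear":[0,0.18,-0.05],"roll":0},{"linear":[0,0,0],"roll":0}]'
python3 -c "
from rig import env;o=env.observe();print(o['wrist_torque'],o['q'])"
```

```text
time_s: 24.63
position: [0.6523, 0.0296, 0.1988]
tool_rot: [[0.125, 0.992, 0.003], [0.992, -0.125, -0.001], [-0.0, 0.003, -1.0]]
ft_force: [-2.4, -0.9, 7.5]
grip_width: 0.01
gripper_force: 25.7
[-0.1881338   0.64064932 -0.00194487] [-7.75970194e+00  3.35191693e+01  5.95365208e+01 -1.32909744e-02
  8.67446833e+01 -6.01511932e-01]
```

```bash

python3 -m jog '[{"linear":[0,0.18,-0.04],"roll":0},{"linear":[0,0.19,-0.03],"roll":0},{"linear":[0,0.19,-0.01],"roll":0},{"linear":[0,0,0],"roll":0}]'
python3 -m jog '[{"linear":[0,0.14,0],"roll":0},{"linear":[0,0.14,0.005],"roll":0},{"linear":[0,0,0],"roll":0}]'
python3 -m jog '[{"linear":[0,0.14,0.01],"roll":0},{"linear":[0,0.14,0.015],"roll":0},{"linear":[0,0,0],"roll":0}]'
python3 -c "
from rig import env;o=env.observe();print(o['wrist_torque'],o['q'])"
```

```text
time_s: 24.97
position: [0.6748, 0.0268, 0.2019]
tool_rot: [[0.125, 0.992, 0.004], [0.992, -0.125, -0.001], [-0.0, 0.004, -1.0]]
ft_force: [-1.1, -1.3, 7.7]
grip_width: 0.0095
gripper_force: 25.5
time_s: 25.22
position: [0.6858, 0.0253, 0.2014]
tool_rot: [[0.125, 0.992, 0.004], [0.992, -0.125, -0.001], [-0.0, 0.004, -1.0]]
ft_force: [0.2, -2.0, 5.3]
grip_width: 0.0098
gripper_force: 25.7
time_s: 25.47
position: [0.697, 0.0239, 0.1999]
tool_rot: [[0.125, 0.992, 0.004], [0.992, -0.125, -0.001], [-0.0, 0.004, -1.0]]
ft_force: [1.1, -2.1, 5.9]
grip_width: 0.0096
gripper_force: 26.0
[-0.27600844  0.03537794 -0.0031639 ] [-7.72872884e+00  3.83379118e+01  5.02014621e+01 -9.72293373e-03
  9.12459208e+01 -5.62467931e-01]
```

```bash

python3 -m jog '[{"linear":[0,0.12,0.015],"roll":0},{"linear":[0,0,0],"roll":0},{"linear":[0,0,0],"roll":0}]'
python3 -m jog '[{"linear":[0,0.12,0.02],"roll":0},{"linear":[0,0,0],"roll":0},{"linear":[0,0,0],"roll":0}]'
python3 -m jog '[{"linear":[0,0.12,0.025],"roll":0},{"linear":[0,0,0],"roll":0},{"linear":[0,0,0],"roll":0}]'
python3 -c "
from rig import env;o=env.observe();print(o['wrist_torque'],o['q'])"
```

```text
time_s: 25.72
position: [0.7014, 0.0234, 0.199]
tool_rot: [[0.125, 0.992, 0.003], [0.992, -0.125, -0.001], [-0.0, 0.003, -1.0]]
ft_force: [0.5, -2.2, 5.7]
grip_width: 0.0094
gripper_force: 26.1
time_s: 25.97
position: [0.7062, 0.0227, 0.1977]
tool_rot: [[0.125, 0.992, 0.003], [0.992, -0.125, -0.001], [-0.0, 0.003, -1.0]]
ft_force: [0.6, -2.9, 4.9]
grip_width: 0.0097
gripper_force: 26.2
time_s: 26.22
position: [0.711, 0.0221, 0.1965]
tool_rot: [[0.125, 0.992, 0.002], [0.992, -0.125, -0.001], [-0.0, 0.002, -1.0]]
ft_force: [1.2, -3.6, 5.6]
grip_width: 0.0096
gripper_force: 26.3
[-0.50368007 -0.10685204 -0.04298157] [-7.71760076e+00  4.00911783e+01  4.73172641e+01 -1.54998905e-02
  9.24562967e+01 -5.50173493e-01]
```

```bash

python3 -m jog '[{"linear":[0,0,0],"roll":0},{"linear":[0,0,0],"roll":0},{"linear":[0,0,0],"roll":0},{"linear":[0,0,0],"roll":0}]' -0.48 20
python3 -m jog '[{"linear":[0,0,-0.2],"roll":0},{"linear":[0,0,-0.3],"roll":0},{"linear":[0,0,-0.5],"roll":0},{"linear":[0,0,-0.7],"roll":0},{"linear":[0,0,-0.8],"roll":0},{"linear":[0,0,-0.8],"roll":0},{"linear":[0,0,0],"roll":0},{"linear":[0,0,0],"roll":0}]'
python3 - <<'E'
from h import *
st()
s=optics.get_image('side')[:,:,::-1];cv2.imwrite('pics/raw_s6.png',s)
t=cal('side')
g=cv2.cvtColor(s,cv2.COLOR_BGR2GRAY)
for v in range(90,215,4):
    print(v,''.join('#' if x<90 else ('+' if x<200 else '.') for x in g[v,205:345:2]))
E
```

```text
time_s: 26.55
position: [0.7097, 0.0229, 0.1955]
tool_rot: [[0.124, 0.992, -0.001], [0.992, -0.124, 0.0], [0.0, -0.001, -1.0]]
ft_force: [-0.0, -1.0, -0.4]
grip_width: 0.022
gripper_force: 0.0
time_s: 27.22
position: [0.71, 0.0228, 0.3307]
tool_rot: [[0.124, 0.992, 0.005], [0.992, -0.124, -0.0], [0.0, 0.005, -1.0]]
ft_force: [1.1, -0.6, -0.3]
grip_width: 0.0222
gripper_force: 0.0
27.2167 [0.71   0.0228 0.3307] [[0.124, 0.992, 0.005], [0.992, -0.124, -0.0], [0.0, 0.005, -1.0]] [ 1.1 -0.6 -0.3] 0.022161855790031673 0.0
90 +++++###.++++##################++#####################################
94 ++++++++++++++++++####...######++#####################################
98 ####+++++++..++#####+..+.######++#####################################
102 ++++#++++.++#+######+..+.######++#####################################
106 ++++++++.+##########+.+++######++#####################################
110 +++++++#############+.++++#####++#####################################
114 ++.+#+##############+.++++######+#####################################
118 ++######+++######+..++++++######+##################
[... 1119 characters left out ...]
+++++++++++++++++++++++++
182 ++++++++++++++++###########++++++++++++###+++++###++++++++++++++++++++
186 ++++++++++++#############+#+++++++++++#####++++####+++++++++++++++++++
190 ++++++++++++###########+###++++++++++######++++####+++#+++++++++++++..
194 ++++++++++++#########++###+######+++######+####+##+++##+++++++++++++++
198 ++++++++++++++++###++++#############+###+++#####++++#+.+...++++#++++++
202 ++++++++++++++++++++++++++##########+++++++####++++##++###############
206 +++++++++++++++++++++++++++++++++++++++++++++++++##########+++++++++++
210 ++++++++++++#++++++++++++++++++++++++++++++++.++###+#############+++++
214 ++++++++++++++++++++++##+++++++++++++++++++++++###+###############++++
```

The pixel columns show the leaf standing vertical at about column 237, with its lug above, and the gripper is well clear. Handing in.

```bash
python3 -m jog '[{"linear":[0,0,0],"roll":0},{"linear":[0,0,0],"roll":0},{"linear":[0,0,0],"roll":0},{"linear":[0,0,0],"roll":0}]'; python3 -c "
from rig import env;print(env.close_job())"
```

```text
time_s: 27.6
position: [0.7096, 0.0227, 0.3274]
tool_rot: [[0.124, 0.992, -0.001], [0.992, -0.124, 0.0], [0.0, -0.001, -1.0]]
ft_force: [0.3, -0.3, -0.3]
grip_width: 0.0222
gripper_force: 0.0
the job is handed in; nothing more can be done
None
```

The jig is open and the job was handed in at 27.6 s, with no verdict returned: nut slackened about 185° (4.1 mm of rise by the 8 mm pitch, thread engagement not measured directly), bolt felt free and down on its stop, leaf standing at about 1.5 rad, gripper clear.

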